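# Fit the spring-pin roller into the bench roller frame

### The job

The roller frame on the bench is missing its middle roller. Take the steel roller from its wooden cradle, press its long spring pin in against the tall bearing block so that the roller fits down between the two blocks, and let it spring into their holes: spring pin in the tall block, short stub in the low block, roller pushed fully home against the low block. Press gently, never much beyond what the spring itself needs, do not disturb the other things, and leave the roller on its own in the frame.

Things in the scene. Friction and masses are not known exactly. Their poses are not given: they have to be found in the camera images.
- roller: Loose steel roller: tube 32 mm in diameter, 160 mm long, 0.3 to 0.45 kg. Origin at the tube's centre; its y axis is the roller's axis, level at the start (it may roll about it). Its -y end has a spring pin, 10 mm in diameter, round nose, 44 mm out when free; its +y end a rigid chamfered stub, 16 mm in diameter, 10 mm out. Grip it from above across its middle.
- pin (a joint): How far the spring pin is pressed into the roller, in m: 0 = free (44 mm out), 0.039 = at its hard stop (5 mm out). The spring pushes with 3 N when free plus 2.5 N per 10 mm (12.75 N at the hard stop; beyond it there is no give). The pin is damped by grease (40 N per m/s), its outside oiled: it slides easily over wood and metal (friction about 0.25).
- cradle: The roller's wooden cradle, fixed: board 75 x 150 x 10 mm, origin at the centre of its underside on the bench, y along the roller. Two V rests, 18 mm thick, 60 mm either side of the middle, hold the tube's axis 45 mm above the bench. A like cradle holds the blank.
- base: Roller frame, fixed: plywood board 300 x 260 x 18 mm, origin at the centre of its underside on the bench, z up. On threaded columns it carries a rigid wooden bed of two cheeks along x, 26 mm thick, inner faces at y = -90 and +90 mm. Two rollers, 32 mm in diameter, are fitted along y at x = -100 and +100 mm; the middle bay at x = 0 is empty.
- tall_block (a point): Point on the inner face (y = -90 mm) of the tall aluminium bearing block, 70 mm wide, at 75 mm above the bench; axes as the frame's. Its blind hole, 14 mm wide, 20 mm deep, takes the spring pin. The bed is set to an unknown height: the hole's axis lies 0 to 12 mm above this point and must be felt or seen. The flat face ends 56 mm above the hole's axis.
- low_block (a point): The same point on the inner face (y = +90 mm) of the low aluminium bearing block, 70 mm wide. Its hole, 20 mm wide, 20 mm deep, takes the stub; its axis is level with the other hole's and with the fitted rollers'. The block ends 15 mm above the hole's axis. Seated, the tube's +y end touches this face (tube centre at y = +10 mm in the frame), held by the pin, still pressed in 4 mm.
- blank: A plain wooden turning blank, a round rod 32 mm in diameter, 190 mm long, without pins, in the other cradle; origin at its centre, y along it. Leave alone.
- glue: Glue bottle, 56 mm wide, 150 mm tall. Leave alone.
- bowl: Turned wooden bowl, 120 mm wide, 50 mm tall. Leave alone.
- sandblock: Cork sanding block 65 x 100 x 30 mm. Leave alone.
- screwdriver: Screwdriver lying on the bench beyond the frame. Leave alone.
- offcut: Dark wood offcut 120 x 50 x 35 mm. Leave alone.
- hammer: Hammer lying left of the frame. Leave alone.
Mind the look-alikes: they are no part of the job. There is more than one size of the roller; the one meant has the size given above.

How it is judged:
By the outcome, as a careful person would: the job done as asked, in the order asked, and still so for the second after the job is handed in, with the robot touching nothing.
It also fails if it takes over 72 s, if anything falls off the work surface, if the arm or the gripper's body presses on something with over 40 N, if the wrist force passes 120 N, or if a joint passes its speed limit or range.

### The arm

A 6-joint arm with a two-finger parallel gripper is mounted at the origin on the work surface. World frame = base frame: x ahead of the robot, y to its left, z up, the work surface at z = 0. Lengths are in mm, angles in degrees, forces in N, time in s.
With the tool pointing down it reaches from about 300 to 850 mm from the base axis. Payload 4.2 kg.
Tool frame: the origin (TCP) lies midway between the tips of the shut fingers; the grasp point (between the pads) lies 19 mm behind it; z points along the fingers, y is the line along which they close (so a half turn about z gives the same grasp; the last joint's range is limited). The gripper opens to 91 mm and grips with 3 to 60 N. Pads are 32 mm wide; open, the fingers measure 118 mm over their backs; the gripper's body (76 mm by 178 mm) begins 60 mm behind the grasp point.
Start: joints at [70.417, 18.312, 89.639, -0, 72.044, -1.146], TCP at [181.861, 545.5, 213.976] pointing down, gripper open.
Joint ranges: [-177.97, 177.97], [-48.28, 115.42], [12.27, 149.76], [-77.06, 257.06], [2.81, 150.46], [-146.56, 146.56]. Speed limits (degrees/s): [147.25, 147.25, 180, 180, 180, 180].

### API

Orientations are given as [roll, pitch, yaw] about the fixed x, y, z axes, in that order (R = Rz(yaw) Ry(pitch) Rx(roll)).
In Python, from workcell import env gives the robot as it stands.
- The arm moves only by the shell command python3 -m jog 'ROWS' [FORCE]. ROWS is a JSON object of lists of equal length, an entry for each row: "jaw": the finger opening in mm, from 0 to 91.2; "slide": the shift along the tool's x, y, z in units of 30 mm (1.0 is 30 mm), a list of three; "spin": the turn about the tool's z in units of 8 degrees (1.0 is 8 degrees). In form: {"jaw": [jaw, ...], "slide": [[dx, dy, dz], ...], "spin": [spin, ...]}. A call has 1 to 10 rows; each row shifts and turns the commanded pose from where the row before left it, along the tool's axes as they then stand; what a row does not reach is not made up. A row lasts 1/10 s, in which the tool goes at most 50 mm and 8.59 degrees, less where a joint would pass 70% of its speed; a pose out of reach is approached as far as the arm can. A call is refused whole if a number of a shift passes 1 or a number of a turn 1, either way. A call with a gripper value outside its range is refused whole. The fingers move at their own pace and stop on an object; FORCE is the grip in N (left out, the last holds). Time passes only in rows, so rows that do not move let the fingers close. It gives the time, the measured TCP pose, the force, the opening and the grip force at its end, in the units of the state.
- env.state(): the state, without advancing time (a new reading comes with each control period).
- env.grab_frame(name): name is "scene" or "top" or "wrist"; returns the picture (420x560x3 uint8, red, green, blue); there is no depth.
- env.camera_model(name): a dict with "fx", "fy", "cx", "cy" (pixels), "camera_from_world" (4x4, takes a point from world to camera coordinates). Camera axes: x right, y up, looking along -z (the intrinsics and any distortion apply to the point x, -y, -z); pixel columns grow to the right and rows downward; lengths in mm; the calibration is good to about 2 mm. A picture is of the moment at which its call begins: read the wrist's pose just before it. camera_model takes no time and is no camera call; for the wrist camera it gives the pose at the moment of the call.
- env.job_done(): hands the job in; it is judged then, once.
The state is a dict: "time_s": time; "qpos": joint angles; "qvel": joint speeds; "effort": joint torques, N m; "ee_pos": TCP position; "ee_rot": TCP orientation; "force": force on the tool from outside, world axes, zero at the start; "torque": the same for the moment, N m; "gripper_width": finger opening in mm; "gripper_force": force on a finger pad.
Only numpy, scipy, OpenCV 4.12 (cv2) and the standard library are available. Lean on these libraries where they do the work, as an engineer would, in place of code of your own. Each camera call takes 0.05 s, during which the arm holds its last target. There are 200 camera calls.

## Working session

There is one attempt and no reset: what is moved stays moved. The work goes in short steps, Python scripts to look and compute and a shell command to move; the robot and the scene stay as the last step left them, time stands still between calls to the robot, and variables do not carry over. Pictures are saved under pics/ and viewed, at most 12 in all, crops included, and the job is handed in when it is done.

```bash
ls; mkdir -p pics; python3 - <<'E'
from workcell import env
import cv2,numpy as np
for n in("top","scene"):
    cv2.imwrite(f"pics/{n}0.png",env.grab_frame(n)[:,:,::-1]); m=env.camera_model(n); print(n,m)
s=env.state();print(s)
E
```

```text
pics
top {'fx': 520.7029714375559, 'fy': 520.7029714375559, 'cx': 277.8554263139579, 'cy': 214.60513444205424, 'camera_from_world': array([[-3.01518112e-02, -9.99479620e-01,  1.14610968e-02,
         4.04020869e+01],
       [ 9.95908076e-01, -2.90628144e-02,  8.55713560e-02,
        -4.69725498e+02],
       [-8.51937347e-02,  1.39943302e-02,  9.96266122e-01,
        -1.65933941e+03],
       [ 0.00000000e+00,  0.00000000e+00,  0.00000000e+00,
         1.00000000e+00]])}
scene {'fx': 403.9603037365373, 'fy': 403.9603037365373, 'cx': 284.6823507806528, 'cy': 210.17211506516747, 'camera_from_world': array([[ 6.66314561e-01,  7.45499318e-01,  1.59897650e-02,
        -3.46506078e+02],
       [-4.19396500e-01,  3.56946820e-01,  8.34682900e-01,
         1.16980623e+02],
       [ 6.16548037e-01, -5.62867421e-01,  5.50498669e-01,
        -1.33567254e+03],
       [ 0.00000000e+00,  0.00000000e+00,  0.00000000e+00,
         1.00000000e+00]])}
{'time_s': 0.1, 'qpos': array([ 7.04155244e+01,  1.83462896e+01,  8.96989667e+01,  9.45549970e-04,
        7.20456056e+01, -1.14734895e+00]), 'qvel': array([ 0.02810486, -0.05947654, -0.16725133,  0.04066395,  0.03415632,
       -0.10676562]), 'effort': array([ 1.66856200e-03, -4.13337207e+01, -2.32506216e+01,  7.29277125e-02,
        4.24142880e-02, -4.99462112e-05]), 'ee_pos': array([181.70540436, 545.04988843, 213.22434274]), 'ee_rot': array([-1.79909174e+02, -2.71824996e-03,  1.61562579e+02]), 'force': array([ 0.229247  ,  0.31276324, -0.88450039]), 'torque': array([-0.01426768,  0.0017891 , -0.00745207]), 'gripper_force': 0.0, 'gripper_width': 90.98202714205168}
```

View pics/top0.png

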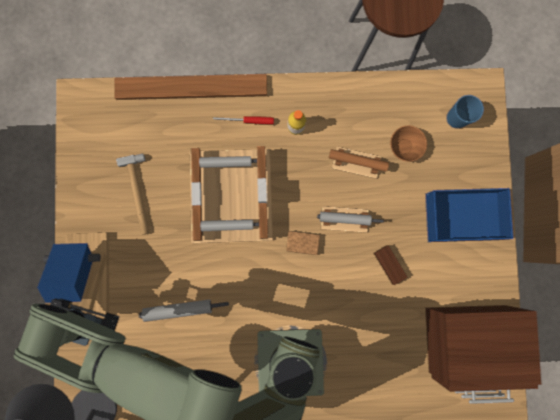

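View pics/scene0.png

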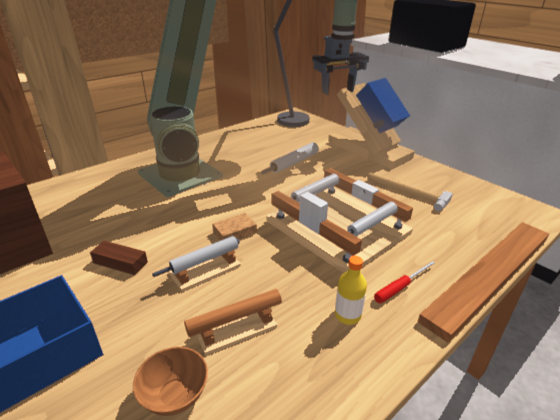

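Top view: the cradled steel roller is at (345,218) with its dark pin to the right at (385,221). The other candidates are a bigger loose steel roller at (185,308), the fitted rollers at (228,161) and (228,226), and the wooden blank at (358,160). Only the cradled one fits the description. The frame's tall block is at (263,190), on the pin's side, and the low block at (196,193). I'll check its size and get the coarse positions.

```bash
cat > h.py <<'E'
import numpy as np,cv2
from workcell import env
def cam(m):
    K=np.array([[m['fx'],0,m['cx']],[0,m['fy'],m['cy']],[0,0,1]]);T=np.diag([1,-1,-1,1])@np.array(m['camera_from_world']);return K@T[:3],K,T
def ray(m,uv):
    P,K,T=cam(m);d=T[:3,:3].T@np.linalg.solve(K,[uv[0],uv[1],1]);o=-T[:3,:3].T@T[:3,3];return o,d/np.linalg.norm(d)
def onz(m,uv,z):
    o,d=ray(m,uv);return o+d*(z-o[2])/d[2]
def proj(m,p):
    q=cam(m)[0]@np.append(p,1);return q[:2]/q[2]
def tri(ms,uvs):
    A=[];b=[]
    for m,uv in zip(ms,uvs):
        o,d=ray(m,uv);I=np.eye(3)-np.outer(d,d);A.append(I);b.append(I@o)
    A=np.array(A);p=np.linalg.solve(A.sum(0),np.sum(b,0))
    return p,[np.linalg.norm(a@p-c) for a,c in zip(A,b)]
E
python3 - <<'E'
from h import *
t=env.camera_model("top");s=env.camera_model("scene")
np.set_printoptions(precision=1,suppress=True)
print("roller ends",onz(t,(320,216),45),onz(t,(371,220),45))
print("big ends",onz(t,(142,313),20),onz(t,(210,305),20))
print("blocks",onz(t,(263,190),110),onz(t,(196,193),90))
print("tri roller centre",tri([t,s],[(345,218),(204,255)]))
w=env.camera_model("wrist");P,K,T=cam(w);print(w,-T[:3,:3].T@T[:3,3],env.state()['ee_pos'],T[:3,:3])
im=np.hstack([cv2.resize(cv2.imread("pics/top0.png")[195:245,300:400],(400,200),interpolation=2),cv2.resize(cv2.imread("pics/top0.png")[285:335,135:235],(400,200),interpolation=2)])
cv2.imwrite("pics/crop.png",im)
E
```

```text
roller ends [ 460.2 -107.    45. ] [ 442.7 -268.8   45. ]
big ends [170.9 465.6  20. ] [189.3 250.3  20. ]
blocks [539.9  70.9 110. ] [539.2 278.7  90. ]
tri roller centre (array([ 451.3, -187.2,   43.2]), [np.float64(0.7334804038894832), np.float64(0.733480403889521)])
{'fx': 349.3777613992885, 'fy': 349.3777613992885, 'cx': 278.4466999869935, 'cy': 206.4432487325116, 'camera_from_world': array([[   0.3,    0.9,   -0. , -574.2],
       [  -0.9,    0.3,   -0.2,   29.9],
       [  -0.2,    0.1,    1. , -390.5],
       [   0. ,    0. ,    0. ,    1. ]])} [116.5 567.1 384.6] [181.7 545.  213.2] [[ 0.3  0.9 -0. ]
 [ 0.9 -0.3  0.2]
 [ 0.2 -0.1 -1. ]]
```

View pics/crop.png

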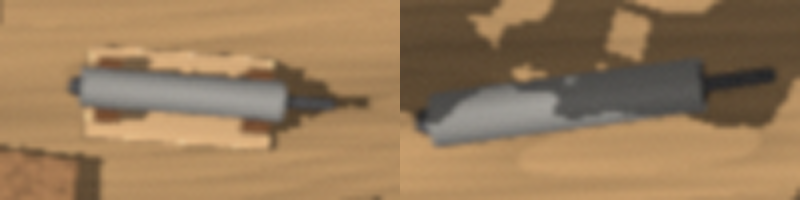

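The left crop measures 162 mm long with a thin pin on the right (-y) and a stub on the left, so it is the roller meant. The right one measures 216 mm and is the look-alike. I'll turn the tool and move over the frame.

```bash
python3 -m jog '{"jaw":[70,70,70,70,70,70,70,70,70],"slide":[[0,0,-0.4],[0,0,-0.4],[0,0,-0.4],[0,0,-0.4],[0,0,-0.4],[0,0,-0.4],[0,0,-0.4],[0,0,0],[0,0,0]],"spin":[1,1,1,1,1,1,1,1,1]}' 20
python3 -m jog '{"jaw":[70,70,70,70,70,70,70,70,70,70],"slide":[[-1,0.95,0],[-1,0.95,0],[-1,0.95,0],[-1,0.95,0],[-1,0.95,0],[-1,0.95,0],[-1,0.95,0],[-1,0.95,0],[-1,0.95,0],[-1,0.95,0]],"spin":[0,0,0,0,0,0,0,0,0,0]}'
python3 -m jog '{"jaw":[70,70,70,70],"slide":[[-0.8,0.8,0],[-0.8,0.8,0],[-0.8,0.8,0],[0,0,0]],"spin":[0,0,0,0]}'
python3 - <<'E'
from h import *
import pickle
m=env.camera_model("wrist");f=env.grab_frame("wrist");cv2.imwrite("pics/w1.png",f[:,:,::-1]);pickle.dump(m,open("w1.pkl","wb"))
E
```

```text
time_s: 1.0
ee_pos: [181.8, 545.5, 298.0]
ee_rot: [-180.0, -0.0, 89.2]
force: [-1.0, 0.7, 0.5]
gripper_width: 70.3
gripper_force: 0.0
time_s: 2.0
ee_pos: [465.3, 241.8, 297.6]
ee_rot: [-180.0, 0.0, 89.6]
force: [0.6, 0.3, -0.2]
gripper_width: 69.8
gripper_force: 0.0
time_s: 2.4
ee_pos: [538.2, 167.9, 296.9]
ee_rot: [-180.0, 0.1, 89.3]
force: [0.1, 0.5, 1.2]
gripper_width: 70.4
gripper_force: 0.0
```

View pics/w1.png

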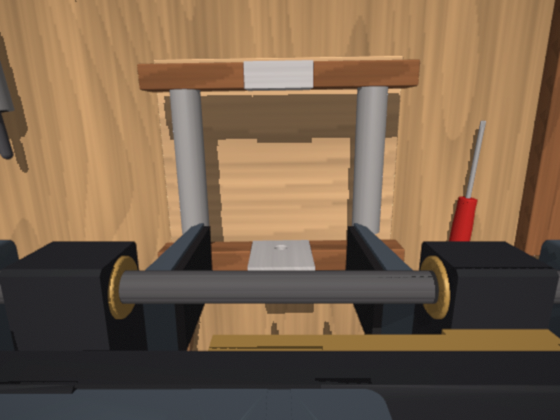

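Wrist view: the low block spans columns 245–313 and rows 61–88, with its inner face edge at row 88. The tall block spans columns 250–314 and rows 241–270, with its hole or a mark near (281,247). The fitted rollers are near columns 188 and 370. I'll measure the rollers by grey mask and take a second view.

```bash
python3 -m jog '{"jaw":[70,70,70,70],"slide":[[0,-1,0.6],[0,-1,0.6],[0,-0.7,0.6],[0,0,0]],"spin":[0,0,0,0]}'
cat > rol.py <<'E'
from h import *
import pickle
np.set_printoptions(precision=1,suppress=True)
def tubes(f):
    hsv=cv2.cvtColor(f,cv2.COLOR_RGB2HSV);g=((hsv[...,1]<45)&(hsv[...,2]>70)).astype(np.uint8)
    n,l,st,c=cv2.connectedComponentsWithStats(g,connectivity=4)
    return g,[(i,st[i],c[i]) for i in range(1,n) if st[i,4]>500],l
E
python3 - <<'E'
from rol import *
m=env.camera_model("wrist");f=env.grab_frame("wrist");cv2.imwrite("pics/w2.png",f[:,:,::-1]);pickle.dump(m,open("w2.pkl","wb"))
for n in("w1","w2"):
    f=cv2.imread(f"pics/{n}.png")[:,:,::-1].copy();m=pickle.load(open(n+".pkl","rb"))
    print(n,"cam",-cam(m)[2][:3,:3].T@cam(m)[2][:3,3])
    g,cs,l=tubes(f)
    for i,s,c in cs: print(s,c)
m=pickle.load(open("w1.pkl","rb"))
print("low inner edge z~95",onz(m,(245,88),95),onz(m,(313,88),95),"tall",onz(m,(281,247),80),onz(m,(250,241),80),onz(m,(282,270),137))
E
```

```text
time_s: 2.85
ee_pos: [450.1, 171.3, 241.8]
ee_rot: [-179.6, 0.1, 89.7]
force: [0.5, 0.6, 0.3]
gripper_width: 70.1
gripper_force: 0.0
w1 cam [540.2 237.9 468.2]
[ 244   60   69   30 1979] [277.9  74.7]
[ 352   86   36  151 4093] [368.9 156.3]
[ 170   89   39  152 4000] [189.5 157.4]
[  119   240   316    58 10108] [277.  279.1]
[122 299 311   2 605] [277.5 299.5]
w2 cam [452.9 241.3 413.1]
[   0    0   60  113 4546] [23.9 59.5]
[ 337   54   87   35 2798] [381.2  71. ]
[ 449   85   59  157 5823] [476.8 161.9]
[ 247   87   38  174 5548] [268.1 171.3]
[ 121  274  317   24 7482] [278.7 285.6]
[124 299 311   2 621] [278.8 299.5]
low inner edge z~95 [506.6 265.5  95. ] [575.6 264.7  95. ] tall [541.5  87.5  80. ] [505.1  95.5  80. ] [542.1  84.4 137. ]
```

View pics/w2.png

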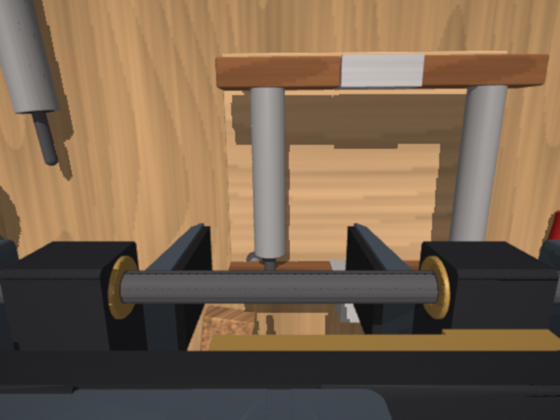

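```bash
cat >> rol.py <<'E'
from scipy.optimize import least_squares
def planes(m,l,i,r0,r1):
    "left/right silhouette planes (o,n) of component i over rows r0..r1, n pointing outwards"
    rows=np.arange(r0,r1);E=[]
    lab=(l==i);L=np.array([lab[r].argmax() for r in rows])-0.5;R=559.5-np.array([lab[r][::-1].argmax() for r in rows])
    for cols,sg in((L,-1),(R,1)):
        k=np.polyfit(rows,cols,1);res=cols-np.polyval(k,rows);ok=abs(res)<1.5;k=np.polyfit(rows[ok],cols[ok],1)
        o,a=ray(m,(np.polyval(k,r0),r0));_,b=ray(m,(np.polyval(k,r1),r1));n=np.cross(a,b);n/=np.linalg.norm(n)
        _,c=ray(m,(np.polyval(k,r0)+sg*20,r0));n*=np.sign(n@c);E.append((o,n))
    return E
def axis(pl,ym,x0,z0,R=16,level=True):
    "axis point at y=ym: x,z, slopes dx/dy,dz/dy"
    def f(v):
        r=[]
        for o,n in pl:
            for dy in(-60,60):
                p=np.array([v[0]+v[2]*dy,ym+dy,v[1]+v[3]*dy]);r.append((p-o)@n+R)
        return r+[300*v[3] if level else 0]
    s=least_squares(f,[x0,z0,0,0]);return s.x,np.array(s.fun)
E
python3 - <<'E'
from rol import *
P={}
for n,ids in(("w1",((189,0),(369,1))),("w2",((268,0),(477,1)))):
    f=cv2.imread(f"pics/{n}.png")[:,:,::-1].copy();m=pickle.load(open(n+".pkl","rb"));g,cs,l=tubes(f)
    for cx,k in ids:
        i=[i for i,s,c in cs if abs(c[0]-cx)<4][0];P[n,k]=planes(m,l,i,115,215)
for k,x in((0,440),(1,640)):
    for lab,pl in(("w1",P["w1",k]),("w2",P["w2",k]),("both",P["w1",k]+P["w2",k])):
        v,r=axis(pl,175,x,80);print(k,lab,v[:2],v[2:].round(4),r)
E
```

```text
0 w1 [437.8  64.9] [-0.  0.] [ 0.1 -0.1  0.1 -0.1  0. ]
0 w2 [440.4  65.5] [-0.  0.] [ 0.3 -0.3  0.3 -0.3  0. ]
0 both [440.6  74.9] [-0.  0.] [ 0.3  0.1  0.7  0.4  1.   0.3  0.6 -0.1  0. ]
1 w1 [643.9  62.7] [-0.  0.] [ 0.2 -0.2  0.2 -0.2  0. ]
1 w2 [645.1  68.1] [-0.  0.] [ 0. -0.  0. -0.  0.]
1 both [640.7  75.8] [-0.  0.] [0.6 0.2 0.9 0.4 0.5 0.4 0.2 0.3 0. ]
```

```bash
cat >> rol.py <<'E'
def joint(views):
    "views: list of (planes0,planes1); fit frame centre x,z,slope,R with tube axes 200 apart"
    def f(v):
        r=[]
        for p0,p1 in views:
            for pl,sx in((p0,-100),(p1,100)):
                for o,n in pl:
                    for dy in(-60,60):
                        p=np.array([v[0]+sx+v[2]*dy,175+dy,v[1]]);r.append((p-o)@n+v[3])
        return r
    s=least_squares(f,[540,80,0,16]);return s.x,np.std(s.fun)
E
python3 - <<'E'
from rol import *
V=[]
for n,c2 in(("w1",(189,369)),("w2",(268,477))):
    f=cv2.imread(f"pics/{n}.png")[:,:,::-1].copy();m=pickle.load(open(n+".pkl","rb"));g,cs,l=tubes(f)
    V.append([planes(m,l,[i for i,s,c in cs if abs(c[0]-cx)<4][0],115,215) for cx in c2])
for lab,v in(("w1",V[:1]),("w2",V[1:]),("both",V)):
    x,e=joint(v);print(lab,x[:2],x[2].round(4),x[3:],e)
ms=[pickle.load(open(f"w{k}.pkl","rb")) for k in(1,2)]
pts={}
for n in(1,2):
    f=cv2.imread(f"pics/w{n}.png")[:,:,::-1].copy();g,cs,l=tubes(f)
    i=[i for i,s,c in cs if s[1]<65 and 25<s[3]<40][0]
    q=cv2.approxPolyDP(max(cv2.findContours((l==i).astype(np.uint8),0,2)[0],key=cv2.contourArea),4,True)[:,0];print(q.tolist())
E
```

```text
w1 [540.6  75.7] -0.0029 [15.5] 0.21876592614267062
w2 [540.8  75.9] -0.0039 [15.6] 0.25833928415529894
both [540.7  76. ] -0.0034 [15.5] 0.26243836803675513
[[312, 61], [245, 61], [244, 88], [310, 88]]
[[423, 54], [342, 55], [337, 88], [420, 86]]
```

Frame: fitted-roller axes measure 200 mm apart at z ≈ 76. Bay x = 540.7, yaw ≈ +0.2°. The low block's inner face is at y ≈ 265.5, so the tall face should be at about 85.5. Now the roller.

```bash
python3 -m jog '{"jaw":[70,70,70,70,70,70,70,70,70,70],"slide":[[-1,0,0],[-1,0,0],[-1,0,0],[-1,0,0],[-1,0,0],[-1,0,0],[-1,0,0],[-1,0,0],[-1,0,0],[-1,0,0]],"spin":[0,0,0,0,0,0,0,0,0,0]}' >/dev/null
python3 -m jog '{"jaw":[70,70,70,70],"slide":[[-1,0,0],[-1,0,0],[0,0,0],[0,0,0]],"spin":[0.7,0,0,0]}'
python3 - <<'E'
from rol import *
m=env.camera_model("wrist");f=env.grab_frame("wrist");cv2.imwrite("pics/w3.png",f[:,:,::-1]);pickle.dump(m,open("w3.pkl","wb"))
E
python3 -m jog '{"jaw":[70,70,70,70],"slide":[[0,1,0.4],[0,1,0.4],[0,0,0],[0,0,0]],"spin":[0,0,0,0]}'
python3 - <<'E'
from rol import *
m=env.camera_model("wrist");f=env.grab_frame("wrist");cv2.imwrite("pics/w4.png",f[:,:,::-1]);pickle.dump(m,open("w4.pkl","wb"))
for n in("w3","w4"):
    f=cv2.imread(f"pics/{n}.png")[:,:,::-1].copy();g,cs,l=tubes(f)
    for i,s,c in cs: print(n,s,c)
E
```

```text
time_s: 4.3
ee_pos: [450.5, -189.0, 244.6]
ee_rot: [179.9, -0.0, 83.9]
force: [0.2, 0.7, 0.2]
gripper_width: 70.0
gripper_force: 0.0
time_s: 4.75
ee_pos: [509.3, -193.6, 219.6]
ee_rot: [-179.9, -0.0, 84.1]
force: [0.3, -0.4, 0.3]
gripper_width: 69.9
gripper_force: 0.0
w3 [ 265   95   30  163 4504] [279.7 177.1]
w3 [ 120  271  319   27 7915] [279.3 284.4]
w4 [ 501    0   59   32 1356] [526.5  14.8]
w4 [ 203   95   37  174 5070] [221.6 182. ]
w4 [ 121  271  318   28 8122] [279.8 284.6]
```

View pics/w3.png

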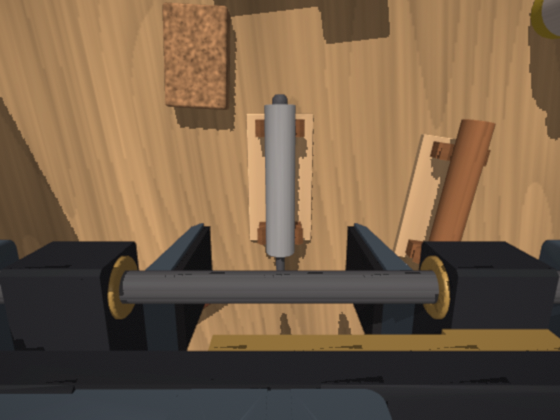

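The roller is nearly aligned in view. Its tube spans columns 265–295 and rows 105–256, with the stub at (280,98) and the pin at (281,265). Next I'll fit the axis and ends.

```bash
python3 - <<'E'
from rol import *
PL=[];ms=[];ends=[]
for n,cx in(("w3",280),("w4",222)):
    f=cv2.imread(f"pics/{n}.png")[:,:,::-1].copy();m=pickle.load(open(n+".pkl","rb"));g,cs,l=tubes(f)
    i,s,c=[q for q in cs if abs(q[2][0]-cx)<4 and q[1][3]>100][0]
    PL+=planes(m,l,i,125,235);ms.append(m)
    w=(l==i).sum(1);rows=np.where(w>20)[0];r0,r1=rows[0]-.5,rows[-1]+.5
    c0=np.where((l==i)[rows[0]+3])[0].mean();c1=np.where((l==i)[rows[-1]-3])[0].mean();ends.append(((c0,r0),(c1,r1)));print(ends[-1])
for R in(16,15.5):
    v,r=axis(PL,-187,451,45,R);print(v[:2],v[2:].round(4),np.degrees(np.arctan(v[2])),r)
z=v[1]
for m,e in zip(ms,ends):
    print("ends: far(+y) edge, near edge",onz(m,e[0],z),onz(m,e[0],z+14),onz(m,e[1],z),onz(m,e[1],z+14))
print(tri(ms,[e[0] for e in ends]),tri(ms,[e[1] for e in ends]))
E
```

```text
((np.float64(279.5), np.float64(104.5)), (np.float64(279.5), np.float64(254.5)))
((np.float64(218.5), np.float64(105.5)), (np.float64(225.0), np.float64(265.5)))
[453.6  42.5] [0.1 0. ] 5.838784021012277 [0.3 0.6 0.1 0.  0.5 0.2 0.7 0.8 0. ]
[453.8  44.9] [0.1 0. ] 5.838784019256459 [-0.3  0.  -0.1 -0.2  0.3 -0.   0.1  0.2  0. ]
ends: far(+y) edge, near edge [ 461.9 -108.2   44.9] [ 461.8 -108.6   58.9] [ 444.6 -271.1   44.9] [ 445.1 -265.4   58.9]
ends: far(+y) edge, near edge [ 461.8 -108.3   44.9] [ 464.1 -109.    58.9] [ 444.8 -271.9   44.9] [ 447.8 -266.    58.9]
(array([ 461.9, -108.2,   44.9]), [np.float64(0.07209231404921543), np.float64(0.07209231404920635)]) (array([ 444.6, -272. ,   43.8]), [np.float64(0.4051009175585958), np.float64(0.4051009175586037)])
```

Heights check out: the tube axis is at 45 mm (expected 45) and the length is about 162. Moving above it, then down.

```bash
python3 -m jog '{"jaw":[70,70,70,70,70,70,70,70,70],"slide":[[0,-0.94,0.3],[0.05,-0.94,0.3],[0,0,0.9],[0,0,0.9],[0,0,0.9],[0,0,0.9],[0,0,0.6],[0,0,0],[0,0,0]],"spin":[-0.02,0,0,0,0,0,0,0,0]}'; python3 - <<'E'
from h import *
for _ in range(3): s=env.state();print(s['ee_pos'],s['ee_rot'],s['force']);
E
```

```text
time_s: 5.7
ee_pos: [453.2, -187.3, 77.0]
ee_rot: [179.9, 0.0, 84.1]
force: [0.6, -0.1, 0.4]
gripper_width: 70.0
gripper_force: 0.0
[ 453.19387708 -187.3238164    76.98187404] [1.79930731e+02 1.54995832e-02 8.41308525e+01] [ 0.62898518 -0.08586796  0.43548606]
[ 453.19387708 -187.3238164    76.98187404] [1.79930731e+02 1.54995832e-02 8.41308525e+01] [ 0.62898518 -0.08586796  0.43548606]
[ 453.19387708 -187.3238164    76.98187404] [1.79930731e+02 1.54995832e-02 8.41308525e+01] [ 0.62898518 -0.08586796  0.43548606]
```

```bash
python3 -m jog '{"jaw":[70,70,70,45,36,34,30,28,28,28],"slide":[[0,0,0.7],[0,0,0.7],[0,0,0.3],[0,0,0],[0,0,0],[0,0,0],[0,0,0],[0,0,0],[0,0,0],[0,0,0]],"spin":[0,0,0,0,0,0,0,0,0,0]}' 50
python3 -m jog '{"jaw":[26,26,26],"slide":[[0,0,0],[0,0,0],[0,0,0]],"spin":[0,0,0]}'
```

```text
time_s: 6.7
ee_pos: [452.3, -187.3, 25.3]
ee_rot: [-179.9, -0.0, 84.1]
force: [-3.6, -0.8, 6.6]
gripper_width: 31.2
gripper_force: 50.0
time_s: 7.0
ee_pos: [452.3, -187.3, 25.3]
ee_rot: [-179.9, -0.0, 84.1]
force: [-3.8, 0.1, 5.7]
gripper_width: 30.9
gripper_force: 50.0
```

Gripped at 31 mm. Lift, turn to the frame's axis, and carry it over the tall block.

```bash
python3 -m jog '{"jaw":[26,26,26,26,26,26,26,26,26,26],"slide":[[0,0,-0.3],[0,0,-0.6],[0,0,-0.9],[0,0,-0.9],[0,0,-0.9],[0,0,-0.7],[0,0,0],[0,0,0],[0,0,0],[0,0,0]],"spin":[0,0,0,0,0,0,-0.3,-0.46,0,0]}' 
python3 -m jog '{"jaw":[26,26,26,26,26,26,26,26,26,26],"slide":[[0.5,0.2,0],[0.8,0.3,0],[1,0.35,0],[1,0.35,0],[1,0.35,0],[1,0.35,0],[1,0.35,0],[1,0.35,0],[1,0.35,0],[1,0,0]],"spin":[0,0,0,0,0,0,0,0,0,0]}' 
python3 -m jog '{"jaw":[26,26,26,26,26,26,26,26],"slide":[[1,0,0],[1,0,0],[1,0,0],[0.8,0,0],[0.5,0,0],[0,0,0],[0,0,0],[0,0,0]],"spin":[0,0,0,0,0,0,0,0]}' 
python3 - <<'E'
from rol import *
m=env.camera_model("wrist");f=env.grab_frame("wrist");cv2.imwrite("pics/w5.png",f[:,:,::-1]);pickle.dump(m,open("w5.pkl","wb"))
g,cs,l=tubes(f)
for i,s,c in cs: print(s,c)
s=env.state();print(s['ee_pos'],s['ee_rot'],s['force'],s['torque'])
E
```

```text
time_s: 8.0
ee_pos: [452.9, -187.2, 153.8]
ee_rot: [-180.0, -0.0, 90.1]
force: [0.3, -0.2, -3.5]
gripper_width: 31.2
gripper_force: 50.0
time_s: 9.0
ee_pos: [541.9, 93.4, 153.6]
ee_rot: [179.9, -0.0, 90.1]
force: [0.5, -0.0, -4.1]
gripper_width: 31.0
gripper_force: 50.0
time_s: 9.8
ee_pos: [540.1, 219.9, 153.8]
ee_rot: [-180.0, 0.0, 90.1]
force: [0.0, 0.4, -3.6]
gripper_width: 31.2
gripper_force: 50.0
[  203    65   151   269 21863] [278.2 208. ]
[ 112  152   55   92 4164] [139.8 196.2]
[ 388  152   56   90 4166] [414.9 196. ]
[   0  271   93   32 2789] [ 45.6 286. ]
[ 465  274   95   29 2530] [512.3 287.5]
[540.1 219.8 153.9] [-180.     0.    90.1] [ 0.6  0.5 -4. ] [-0.1  0.   0. ]
```

View pics/w5.png

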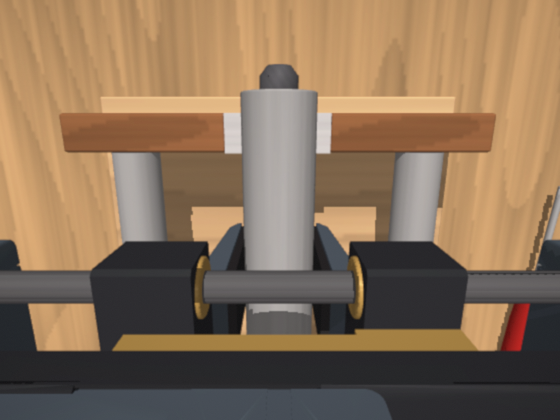

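```bash
python3 - <<'E'
from rol import *
f=cv2.imread("pics/w5.png")[:,:,::-1].copy();m=pickle.load(open("w5.pkl","rb"));g,cs,l=tubes(f)
I=[[i for i,s,c in cs if abs(c[0]-cx)<3 and s[3]>60][0] for cx in(139.8,414.9,278.2)]
V=[planes(m,l,i,160,225) for i in I[:2]];x,e=joint([V]);print("frame",x[:2],x[2],x[3],e)
pl=planes(m,l,I[2],110,235)
for R in(16,15.5):
    v,r=axis(pl,230,540,173,R);print("held",v[:2],v[2],r)
v,r=axis(pl,230,540,173,15.5,False);print(v)
r=np.where((l==I[2])[:, 270:290].sum(1)>12)[0][0]-.5;print(r,onz(m,(279,92.5),172),onz(m,(279,92.5),188),"stubtip",onz(m,(279,65),172))
print("low edge",onz(m,(240,153),91),"proj",proj(m,[540,265.5,91]))
E
```

```text
frame [540.5  75.9] -0.0013051099096634312 15.64977977074518 0.2597581248145872
held [540.4 155.6] 0.0434476480086003 [ 5.6 -5.6  5.6 -5.6  0.6]
held [540.4 159.5] 0.04344764807240678 [ 5.6 -5.6  5.6 -5.6  0.6]
[540.4 159.5   0.    0.7]
64.5 [541.3 299.2 172. ] [541.3 298.2 188. ] stubtip [541.3 310.  172. ]
low edge [515.6 265.8  91. ] proj [276.7 153.6]
```

```bash
python3 - <<'E'
from rol import *
f=cv2.imread("pics/w5.png")[:,:,::-1].copy();m=pickle.load(open("w5.pkl","rb"));g,cs,l=tubes(f)
i=[i for i,s,c in cs if s[3]>200][0]
for r in(96,100,108,158,170,185,200,215):
    c=np.where((l==i)[r])[0]; print(r,c[0],c[-1],(c[0]+c[-1])/2, onz(m,((c[0]+c[-1])/2,r),173)[:2])
E
```

```text
96 241 316 278.5 [541.1 297.8]
100 241 316 278.5 [541.1 296.2]
108 242 316 279.0 [541.3 293. ]
158 242 315 278.5 [541.2 272.1]
170 242 314 278.0 [541.  266.8]
185 243 314 278.5 [541.2 260.1]
200 243 314 278.5 [541.2 253.3]
215 244 313 278.5 [541.3 246.3]
```

The roller is parallel to the frame and 0.7 mm off in x. I'll lower it so its axis is about 118 mm high, above the low block but still on the tall face, then start pressing.

```bash
python3 -m jog '{"jaw":[26,26,26,26,26,26],"slide":[[0,-0.02,0.4],[0,0,0.6],[0,0,0.5],[0,0,0.35],[0,0,0],[0,0,0]],"spin":[0,0,0,0,0,0]}' 
python3 -m jog '{"jaw":[26,26,26,26,26,26,26,26],"slide":[[-0.1,0,0],[-0.1,0,0],[-0.1,0,0],[-0.1,0,0],[-0.1,0,0],[-0.1,0,0],[0,0,0],[0,0,0]],"spin":[0,0,0,0,0,0,0,0]}'
```

```text
time_s: 10.45
ee_pos: [539.7, 220.8, 98.4]
ee_rot: [180.0, -0.0, 90.2]
force: [-0.7, 0.4, -2.2]
gripper_width: 31.2
gripper_force: 50.0
time_s: 11.25
ee_pos: [539.8, 203.4, 98.7]
ee_rot: [180.0, -0.1, 90.2]
force: [0.8, 4.4, -1.8]
gripper_width: 31.0
gripper_force: 50.0
```

```bash
python3 -m jog '{"jaw":[26,26,26,26,26,26,26,26,26,26],"slide":[[-0.1,0,0],[-0.1,0,0],[-0.1,0,0],[-0.1,0,0],[-0.1,0,0],[-0.1,0,0],[-0.1,0,0],[-0.1,0,0],[0,0,0],[0,0,0]],"spin":[0,0,0,0,0,0,0,0,0,0]}'
python3 - <<'E'
from rol import *
m=env.camera_model("wrist");f=env.grab_frame("wrist");cv2.imwrite("pics/w6.png",f[:,:,::-1]);pickle.dump(m,open("w6.pkl","wb"))
F=[]
for _ in range(4): F.append(env.state()['force']);env.grab_frame("top")
print(np.mean(F,0),env.state()['ee_pos'])
E
```

```text
time_s: 12.25
ee_pos: [540.0, 181.1, 98.9]
ee_rot: [179.9, -0.2, 90.1]
force: [-0.1, 9.9, -2.3]
gripper_width: 31.2
gripper_force: 50.0
[-0.7 10.2 -2.4] [540.  181.2  98.9]
```

View pics/w6.png

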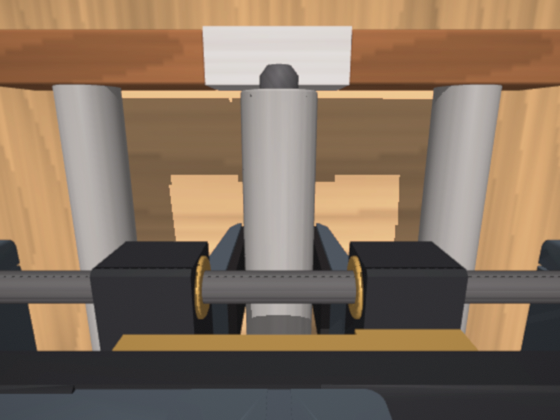

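The stub's tip (row 65) still overlaps the low block, whose inner edge is at row 87. Force is 10.2 N, so the pin is pressed about 29 mm and needs about 7.7 mm more.

```bash
python3 -m jog '{"jaw":[26,26,26,26,26,26],"slide":[[-0.09,0,0],[-0.09,0,0],[-0.09,0,0],[0,0,0],[0,0,0],[0,0,0]],"spin":[0,0,0,0,0,0]}'
python3 - <<'E'
from rol import *
F=[]
for _ in range(4): F.append(env.state()['force']);env.grab_frame("top")
print(np.mean(F,0),env.state()['ee_pos'])
m=env.camera_model("wrist");f=env.grab_frame("wrist");cv2.imwrite("pics/w7.png",f[:,:,::-1]);pickle.dump(m,open("w7.pkl","wb"))
g=cv2.cvtColor(f,cv2.COLOR_RGB2GRAY).astype(int);print("tipcol",g[55:100,279].tolist());print("face",g[55:100,225].tolist())
E
```

```text
time_s: 13.1
ee_pos: [540.1, 173.7, 98.9]
ee_rot: [179.9, -0.3, 90.1]
force: [-1.0, 11.6, -1.0]
gripper_width: 31.1
gripper_force: 50.0
[-0.8 12.  -1.6] [540.1 173.7  99. ]
tipcol [217, 218, 219, 220, 221, 222, 223, 220, 188, 123, 98, 100, 104, 106, 107, 110, 111, 111, 111, 109, 107, 105, 102, 101, 100, 100, 99, 98, 98, 97, 96, 94, 102, 138, 181, 184, 178, 176, 176, 176, 176, 177, 177, 177, 177]
face [215, 216, 217, 219, 220, 220, 220, 221, 222, 222, 221, 221, 216, 183, 121, 94, 96, 96, 97, 97, 96, 97, 134, 194, 204, 204, 203, 203, 203, 203, 203, 189, 133, 108, 107, 108, 108, 108, 108, 108, 107, 109, 108, 108, 107]
```

```bash
python3 - <<'E'
from rol import *
m=pickle.load(open("w7.pkl","rb"))
print("tip",onz(m,(279,63.6),118),"edge",onz(m,(225,68.2),91),"face bottom",onz(m,(225,77),70), "tube end",onz(m,(279,88),132))
m=pickle.load(open("w5.pkl","rb"));f=cv2.imread("pics/w5.png");g=cv2.cvtColor(f,6).astype(int);print(g[140:160,232].tolist(),onz(m,(232,153),91))
E
```

```text
tip [541.3 264.2 118. ] edge [515.3 265.9  91. ] face bottom [512.2 264.2  70. ] tube end [541.3 253.7 132. ]
[208, 208, 207, 205, 205, 207, 209, 211, 211, 212, 211, 211, 200, 160, 115, 102, 103, 102, 101, 101] [510.2 265.8  91. ]
```

```bash
python3 -m jog '{"jaw":[26,26,26,26,26,26,26,26,26],"slide":[[-0.02,0,0.1],[0,0,0.15],[0,0,0.15],[0,0,0.15],[0,0,0.15],[0,0,0.15],[0,0,0.1],[0,0,0],[0,0,0]],"spin":[0,0,0,0,0,0,0,0,0]}'
python3 -m jog '{"jaw":[26,26],"slide":[[0,0,0.1],[0,0,0]],"spin":[0,0]}'
```

```text
time_s: 14.25
ee_pos: [541.4, 173.2, 71.0]
ee_rot: [179.8, -0.3, 90.2]
force: [1.1, 12.2, -1.8]
gripper_width: 31.2
gripper_force: 50.0
time_s: 14.45
ee_pos: [541.4, 173.1, 68.1]
ee_rot: [179.8, -0.3, 90.2]
force: [0.1, 12.0, -1.5]
gripper_width: 31.5
gripper_force: 50.0
```

```bash
python3 - <<'E'
from rol import *
m=env.camera_model("wrist");f=env.grab_frame("wrist");cv2.imwrite("pics/w8.png",f[:,:,::-1]);pickle.dump(m,open("w8.pkl","wb"))
g,cs,l=tubes(f)
for i,s,c in cs: print(s,c)
for r in range(110,221,10):
    c=np.where(g[r])[0];seg=np.split(c,np.where(np.diff(c)>2)[0]+1);print(r,[(int(a[0]),int(a[-1])) for a in seg if len(a)>30])
E
```

```text
[  182     0   183   334 32654] [276.8 146.3]
[    0    55   110   297 22184] [ 57.  194.3]
[  440    56   120   296 21060] [492.8 190. ]
[ 78 389 158  24 882] [187.9 397. ]
[245 389 134  24 822] [317.3 396.8]
110 [(9, 91), (241, 316), (456, 537)]
120 [(10, 92), (241, 316), (455, 536)]
130 [(12, 93), (242, 315), (454, 534)]
140 [(14, 95), (242, 315), (453, 532)]
150 [(16, 96), (242, 315), (452, 530)]
160 [(18, 97), (242, 314), (450, 528)]
170 [(20, 99), (242, 314), (449, 527)]
180 [(21, 99), (243, 313), (448, 525)]
190 [(23, 100), (243, 313), (447, 523)]
200 [(25, 102), (244, 313), (446, 522)]
210 [(27, 103), (244, 313), (444, 520)]
220 [(29, 104), (244, 312), (443, 518)]
```

Image comparison: the held roller's mid is at column 278.5 and the fitted rollers' midpoint at 273.3 (2.23 px/mm), so it sits about 2 mm too far in +x. I'll correct that before entering the hole.

```bash
python3 -m jog '{"jaw":[26,26,26],"slide":[[0,-0.07,0],[0,0,0],[0,0,0]],"spin":[-0.03,0,0]}'
python3 - <<'E'
from rol import *
m=env.camera_model("wrist");f=env.grab_frame("wrist");cv2.imwrite("pics/w9.png",f[:,:,::-1]);pickle.dump(m,open("w9.pkl","wb"))
g,cs,l=tubes(f)
for r in range(105,226,15):
    c=np.where(g[r])[0];seg=[(a[0]+a[-1])/2 for a in np.split(c,np.where(np.diff(c)>2)[0]+1) if len(a)>30];print(r,seg,seg[1]-(seg[0]+seg[2])/2)
I=[[i for i,s,c in cs if abs(c[0]-x)<15][0] for x in(57,492)]
print(joint([[planes(m,l,i,110,220) for i in I]]),-cam(m)[2][:3,:3].T@cam(m)[2][:3,3])
E
```

```text
time_s: 14.8
ee_pos: [540.2, 173.3, 68.1]
ee_rot: [179.6, -0.3, 90.4]
force: [2.3, 11.6, -2.8]
gripper_width: 31.4
gripper_force: 50.0
105 [np.float64(52.0), np.float64(278.0), np.float64(500.5)] 1.75
120 [np.float64(54.5), np.float64(278.0), np.float64(498.5)] 1.5
135 [np.float64(56.5), np.float64(278.0), np.float64(496.0)] 1.75
150 [np.float64(59.0), np.float64(278.0), np.float64(493.5)] 1.75
165 [np.float64(61.5), np.float64(278.0), np.float64(491.0)] 1.75
180 [np.float64(63.0), np.float64(278.0), np.float64(489.5)] 1.75
195 [np.float64(65.0), np.float64(278.0), np.float64(487.0)] 2.0
210 [np.float64(67.0), np.float64(278.5), np.float64(484.5)] 2.75
225 [np.float64(70.0), np.float64(278.0), np.float64(482.0)] 2.0
(array([540.5,  76.4,  -0. ,  15.7]), np.float64(0.18891982636642218)) [539.8 242.1 239.9]
```

```bash
python3 -m jog '{"jaw":[26,26,26,26,26,26],"slide":[[0,-0.02,0.07],[0,0,0.07],[0,0,0.07],[0,0,0.07],[0,0,0],[0,0,0]],"spin":[0,0,0,0,0,0]}'
for k in 1 ; do python3 -m jog '{"jaw":[26,26,26],"slide":[[0,0,0.04],[0,0,0.04],[0,0,0]],"spin":[0,0,0]}'; done
```

```text
time_s: 15.45
ee_pos: [537.5, 171.4, 58.6]
ee_rot: [179.9, -0.1, 90.4]
force: [0.4, 7.5, -4.1]
gripper_width: 31.0
gripper_force: 50.0
time_s: 15.75
ee_pos: [537.6, 171.3, 56.5]
ee_rot: [179.9, -0.1, 90.4]
force: [0.2, 7.6, -0.6]
gripper_width: 31.2
gripper_force: 50.0
```

Fy dropped from 12 to 7.5 N, so the pin has popped into its hole (pressed about 18 mm, at the hole's bottom). I'll check alignment before pushing toward the low block.

```bash
cat > al.py <<'E'
from rol import *
F=[];Q=[]
for _ in range(4): s=env.state();F.append(s['force']);Q.append(s['ee_pos']);env.grab_frame("top")
print("F",np.mean(F,0),"tcp",np.mean(Q,0))
m=env.camera_model("wrist");f=env.grab_frame("wrist");cv2.imwrite("pics/al.png",f[:,:,::-1])
g,cs,l=tubes(f)
for r in range(110,226,15):
    c=np.where(g[r])[0];seg=[(a[0]+a[-1])/2 for a in np.split(c,np.where(np.diff(c)>2)[0]+1) if len(a)>30];wd=[len(a) for a in np.split(c,np.where(np.diff(c)>2)[0]+1) if len(a)>30];print(r,seg,wd,((seg[1]-(seg[0]+seg[2])/2)*200/(seg[2]-seg[0])) if len(seg)==3 else '')
E
python3 al.py
```

```text
F [ 0.7  7.6 -1.7] tcp [537.6 171.3  56.5]
110 [np.float64(43.5), np.float64(278.5), np.float64(519.0)] [88, 76, 81] -1.1566771819137749
125 [np.float64(44.5), np.float64(278.0), np.float64(518.0)] [90, 75, 83] -1.3727560718057021
140 [np.float64(47.0), np.float64(278.5), np.float64(517.0)] [89, 74, 85] -1.4893617021276595
155 [np.float64(49.5), np.float64(278.5), np.float64(516.0)] [88, 74, 87] -1.8220793140407288
170 [np.float64(51.5), np.float64(278.0), np.float64(514.0)] [86, 73, 87] -2.054054054054054
185 [np.float64(53.5), np.float64(278.0), np.float64(511.5)] [86, 71, 86] -1.965065502183406
200 [np.float64(56.0), np.float64(278.5), np.float64(509.0)] [85, 70, 85] -1.7660044150110374
215 [np.float64(58.0), np.float64(278.5), np.float64(506.0)] [83, 70, 85] -1.5625
```

View pics/al.png

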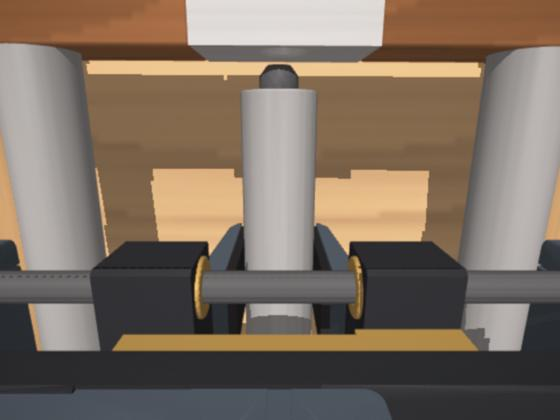

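The stub's tip is clear in front of the low block, and the held roller is now about 1.8 mm toward -x (rows ≥170, since the right tube is clipped above that). I'll correct by +1.7 mm.

```bash
python3 -m jog '{"jaw":[26,26,26],"slide":[[0,0.055,-0.02],[0,0,0],[0,0,0]],"spin":[0,0,0]}' >/dev/null; python3 al.py
```

```text
F [-1.   7.7 -1.8] tcp [538.2 171.2  56.7]
110 [np.float64(43.0), np.float64(278.5), np.float64(518.5)] [87, 76, 82] -0.9463722397476341
125 [np.float64(44.0), np.float64(279.0), np.float64(517.5)] [89, 75, 84] -0.7391763463569165
140 [np.float64(46.0), np.float64(278.5), np.float64(516.5)] [89, 74, 86] -1.1689691817215728
155 [np.float64(48.0), np.float64(278.5), np.float64(515.5)] [87, 74, 88] -1.3903743315508021
170 [np.float64(50.5), np.float64(279.0), np.float64(512.5)] [86, 73, 88] -1.0822510822510822
185 [np.float64(53.0), np.float64(278.5), np.float64(510.0)] [85, 72, 87] -1.312910284463895
200 [np.float64(55.0), np.float64(278.5), np.float64(507.5)] [85, 70, 86] -1.2154696132596685
215 [np.float64(57.5), np.float64(278.5), np.float64(505.0)] [84, 70, 85] -1.229050279329609
```

```bash
python3 -m jog '{"jaw":[26,26,26,26],"slide":[[0.03,0.03,-0.01],[0.03,0,0],[0,0,0],[0,0,0]],"spin":[0,0,0,0]}' ; python3 al.py
```

```text
time_s: 16.95
ee_pos: [538.5, 172.9, 56.7]
ee_rot: [-179.9, -0.1, 90.4]
force: [-2.2, 6.2, -2.8]
gripper_width: 31.5
gripper_force: 50.0
F [-2.1  6.8 -2.6] tcp [538.5 172.9  56.7]
110 [np.float64(42.5), np.float64(279.0), np.float64(518.0)] [86, 75, 83] -0.5257623554153522
125 [np.float64(43.5), np.float64(279.0), np.float64(517.0)] [88, 75, 85] -0.5279831045406547
140 [np.float64(45.0), np.float64(279.0), np.float64(516.0)] [89, 75, 87] -0.6369426751592356
155 [np.float64(47.5), np.float64(279.0), np.float64(514.5)] [88, 73, 88] -0.8565310492505354
170 [np.float64(49.5), np.float64(279.0), np.float64(512.0)] [86, 73, 87] -0.7567567567567568
185 [np.float64(52.0), np.float64(279.0), np.float64(509.5)] [85, 71, 86] -0.7650273224043715
200 [np.float64(54.5), np.float64(278.5), np.float64(507.0)] [84, 70, 85] -0.994475138121547
215 [np.float64(57.0), np.float64(278.5), np.float64(504.0)] [83, 70, 85] -0.8948545861297539
```

```bash
python3 -m jog '{"jaw":[26,26,26,26,26],"slide":[[0.07,0,0],[0.07,0,0],[0.06,0,0],[0,0,0],[0,0,0]],"spin":[0,0,0,0,0]}' ; python3 al.py
```

```text
time_s: 17.7
ee_pos: [538.4, 178.5, 56.7]
ee_rot: [-179.9, -0.0, 90.4]
force: [-1.8, 4.6, -2.4]
gripper_width: 31.1
gripper_force: 50.0
F [-1.7  5.6 -2.6] tcp [538.4 178.5  56.7]
110 [np.float64(42.5), np.float64(278.5), np.float64(518.0)] [86, 76, 83] -0.7360672975814931
125 [np.float64(43.5), np.float64(279.0), np.float64(517.0)] [88, 75, 85] -0.5279831045406547
140 [np.float64(45.0), np.float64(278.5), np.float64(516.0)] [89, 74, 87] -0.8492569002123143
155 [np.float64(47.5), np.float64(279.0), np.float64(515.0)] [88, 73, 89] -0.9625668449197861
170 [np.float64(50.0), np.float64(279.0), np.float64(512.5)] [87, 73, 88] -0.972972972972973
185 [np.float64(52.0), np.float64(278.5), np.float64(509.5)] [85, 72, 86] -0.9836065573770492
200 [np.float64(54.5), np.float64(278.5), np.float64(507.0)] [84, 70, 85] -0.994475138121547
215 [np.float64(57.0), np.float64(278.5), np.float64(504.5)] [83, 70, 84] -1.005586592178771
```

Moved 5.6 mm with Fy following the spring, so the stub is entering its hole. Continuing to home.

```bash
python3 -m jog '{"jaw":[26,26,26,26,26],"slide":[[0.07,0,0],[0.07,0,0],[0.06,0,0],[0,0,0],[0,0,0]],"spin":[0,0,0,0,0]}' 
python3 -m jog '{"jaw":[26,26,26],"slide":[[0.04,0,0],[0.04,0,0],[0,0,0]],"spin":[0,0,0]}' ; python3 al.py
```

```text
time_s: 18.45
ee_pos: [539.2, 184.1, 56.9]
ee_rot: [-180.0, -0.0, 90.4]
force: [-1.5, 4.3, -3.2]
gripper_width: 31.1
gripper_force: 50.0
time_s: 18.75
ee_pos: [539.4, 186.2, 57.0]
ee_rot: [-180.0, 0.0, 90.5]
force: [-2.0, 3.5, -4.1]
gripper_width: 30.9
gripper_force: 50.0
F [-1.2  2.5 -4. ] tcp [539.4 186.2  57. ]
110 [np.float64(41.5), np.float64(278.5), np.float64(517.0)] [84, 76, 85] -0.31545741324921134
125 [np.float64(42.5), np.float64(279.0), np.float64(516.0)] [86, 75, 87] -0.10559662090813093
140 [np.float64(43.5), np.float64(278.5), np.float64(515.0)] [88, 74, 89] -0.3181336161187699
155 [np.float64(45.5), np.float64(278.5), np.float64(511.5)] [88, 74, 88] 0.0
170 [np.float64(48.0), np.float64(279.0), np.float64(509.0)] [87, 73, 87] 0.21691973969631237
185 [np.float64(50.5), np.float64(278.5), np.float64(506.5)] [86, 72, 86] 0.0
200 [np.float64(52.5), np.float64(279.0), np.float64(504.0)] [84, 71, 85] 0.33222591362126247
215 [np.float64(55.0), np.float64(278.5), np.float64(501.5)] [83, 70, 84] 0.11198208286674133
```

```bash
python3 -m jog '{"jaw":[26,26,26,26],"slide":[[0.02,0,0],[0.02,0,0],[0,0,0],[0,0,0]],"spin":[0,0,0,0]}' ; python3 al.py | head -1
```

```text
time_s: 19.4
ee_pos: [539.4, 186.2, 57.0]
ee_rot: [-180.0, 0.1, 90.5]
force: [-0.2, -5.6, -2.6]
gripper_width: 30.9
gripper_force: 50.0
F [-0.3 -5.2 -2.8] tcp [539.4 186.2  57. ]
```

View pics/al.png

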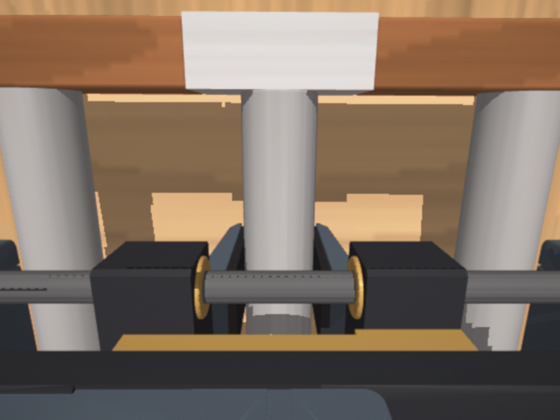

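The tube's end touches the low block's face and the pose no longer advances, so it is home. I'll relax the push, open and retreat upward.

```bash
python3 -m jog '{"jaw":[26,26,26,28],"slide":[[-0.03,0,0],[0,0,0.03],[0,0,0],[0,0,0]],"spin":[0,0,0,0]}' 10
python3 -m jog '{"jaw":[31,34,40,50,60,60,60,60,60,60],"slide":[[0,0,0],[0,0,0],[0,0,0],[0,0,0],[0,0,0],[0,0,-0.3],[0,0,-0.7],[0,0,-1],[0,0,-1],[0,0,-1]],"spin":[0,0,0,0,0,0,0,0,0,0]}'
python3 -m jog '{"jaw":[60,60,60,60,60,60],"slide":[[0,0,-1],[0,0,-1],[0,0,-1],[0,0,-0.5],[0,0,0],[0,0,0]],"spin":[0,0,0,0,0,0]}'
python3 - <<'E'
from rol import *
f=env.grab_frame("wrist");m=env.camera_model("wrist");t=env.grab_frame("top")
cv2.imwrite("pics/end.png",np.hstack([f[:,:,::-1][30:330,120:440],cv2.resize(env.grab_frame("scene")[150:270,250:420],(425,300),interpolation=2)[:,:,::-1]]))
g,cs,l=tubes(f)
for r in range(100,231,20):
    c=np.where(g[r])[0];S=[a for a in np.split(c,np.where(np.diff(c)>2)[0]+1) if len(a)>18];print(r,[((a[0]+a[-1])/2,len(a)) for a in S])
E
```

```text
time_s: 20.05
ee_pos: [539.4, 186.4, 56.4]
ee_rot: [180.0, 0.0, 90.5]
force: [-1.8, -4.8, 1.7]
gripper_width: 32.2
gripper_force: 10.0
time_s: 21.05
ee_pos: [539.4, 186.9, 178.1]
ee_rot: [180.0, -0.0, 90.4]
force: [0.4, 0.5, -0.2]
gripper_width: 60.0
gripper_force: 0.0
time_s: 21.65
ee_pos: [539.1, 186.7, 281.0]
ee_rot: [-180.0, -0.0, 90.4]
force: [1.1, -0.7, -0.9]
gripper_width: 60.3
gripper_force: 0.0
100 [(np.float64(279.0), 71)]
120 [(np.float64(183.0), 31), (np.float64(279.0), 29), (np.float64(375.0), 31)]
140 [(np.float64(184.0), 31), (np.float64(279.0), 29), (np.float64(373.5), 30)]
160 [(np.float64(185.5), 30), (np.float64(279.0), 29), (np.float64(371.5), 30)]
180 [(np.float64(187.0), 29), (np.float64(278.5), 28), (np.float64(370.0), 29)]
200 [(np.float64(188.0), 29), (np.float64(279.0), 27), (np.float64(369.0), 29)]
220 [(np.float64(189.5), 28), (np.float64(279.0), 27), (np.float64(367.5), 28)]
```

View pics/end.png

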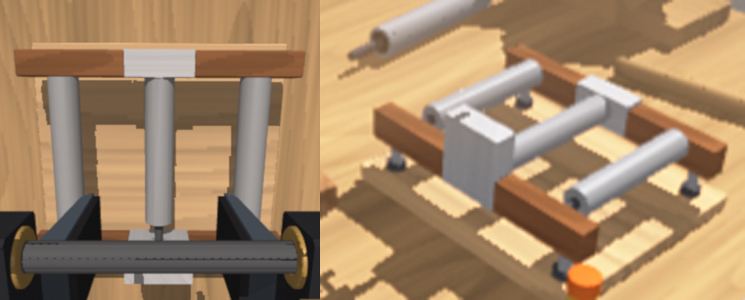

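The roller is centred, level and parallel between the fitted rollers. Its tube's end is against the low block and the pin is in the tall block, with the gripper clear.

```bash
python3 -c "
from workcell import env
print(env.job_done())"
```

```text
the job is handed in; nothing more can be done
None
```

The steel roller is in the frame's middle bay: spring pin in the tall block, stub in the low block, tube pushed home against the low face. The job was handed in at about 22 s with the arm clear; no verdict came back.

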